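# Show the inside of the lever-lid key box

## Robot

A 6-joint arm with a two-finger parallel gripper is mounted at the origin on the work surface. World frame = base frame: x ahead of the robot, y to its left, z up, the work surface at z = 0. Lengths are in m, angles in rad, forces in N, time in s.
With the tool pointing down it reaches from about 0.275 to 0.725 m from the base axis. Payload 15.9 kg.
Tool frame: the origin (TCP) lies at the very end of the fingers, on their centre line; the grasp point (between the pads) lies 19 mm behind it; z points along the fingers, x is the direction in which the jaws open and shut, and the axes are right-handed (so a half turn about z gives the same grasp; the last joint's range is limited). The gripper opens to 85 mm and grips with 20 to 120 N. Pads are 22 mm wide; open, the fingers measure 114 mm over their backs; the gripper's body (76 mm by 85 mm) begins 54 mm behind the grasp point. The pads swing forward as they close: fully open they stand 13 mm farther back than shut.
Start: joints at [1.166, 0.213, -0.034, 1.323, 0, 1.571], TCP at [0.197, 0.46, 0.231] pointing down, gripper open.
Joint ranges: [-2.98, 2.98], [-0.74, 1.72], [-1.14, 1.35], [-2.1, 2.04], [-1.57, 1.44], [-3.14, 3.14]. Speed limits (rad/s): [1.89, 1.89, 2.39, 2.57, 3.14, 3.14].

## Interface

Orientations are given as a unit quaternion [x, y, z, w].
In Python, from cell import manip gives the robot as it stands.
- The arm moves only by the tool send_rows, never from a script. Its arguments are lists of equal length, an entry for each row: "grip": the closure in counts, from 0 (fully open) to 255 (shut); "offset": the shift along the tool's x, y, z in mm, a list of three; "twist": the turn about the tool's z in rad. A call has exactly 10 rows; each row shifts and turns the commanded pose from where the row before left it, along the tool's axes as they then stand; what a row does not reach is not made up. A row lasts 1/8 s, in which the tool goes at most 62.5 mm and 10.7 degrees, less where a joint would pass 70% of its speed; a pose out of reach is approached as far as the arm can. A call with a gripper value outside its range is refused whole. The fingers move at their own pace and stop on an object; the grip force is fixed at half the most. Time passes only in rows, so rows that do not move let the fingers close, or fill a call up. It gives the time, the measured TCP pose, the force and the opening at its end, in the units of the state.
- manip.get_state(): the state, without advancing time (a new reading comes with each control period).
- manip.camera(name): name is "scene" or "top" or "wrist"; returns a dict with "image" (420x560x3 uint8, red, green, blue), "vertical_fov" (degrees; the focal length in pixels is half the picture's height over the tangent of half this angle, whatever the lens; pixels are square), "cx", "cy" (the principal point, pixels), "R" (3x3) and "t" (3): a world point X has camera coordinates R X + t. Camera axes: x right, y down, z forward; pixel columns grow to the right and rows downward; lengths in m; the calibration is good to about 2 mm. The wrist camera is an equidistant fisheye: a pixel r from the principal point sees the ray r / f radians off the axis. A picture is of the moment at which its call begins. There is no depth.
- manip.job_done(): hands the job in, once; it reports no verdict.
The state is a dict: "time": time; "joints": joint angles; "dq": joint speeds; "joint_efforts": joint torques, N m; "tcp_pos": TCP position; "ee_rot": TCP orientation; "force": force on the tool from outside, world axes, zero at the start; "torque": the same for the moment, N m; "opening": finger opening in m.
Only numpy, scipy, OpenCV 4.12 (cv2) and the standard library are available. Lean on these libraries where they do the work, as an engineer would, in place of code of your own. Each camera call takes 0.05 s, during which the arm holds its last target.

## Task

The key box lid works from the lever on its side, but the steel door wedge is parked under the lever's paddle. With closed fingertips push the wedge sideways along the table until it is well clear of the paddle (leave it lying there, do not lift it), then press the paddle all the way down so that the lid swings fully open, and keep it open for two seconds so I can see that the spare keys are inside. Then ease the lever up so the lid comes down gently and shuts without slamming; work the lid by the lever only, leave the other things where they stand, and finish clear of everything.

Things in the scene. Friction and masses are not known exactly. Their poses are not given: they have to be found in the camera images.
- keybox: Wooden key box, fixed to the table: 130 mm deep (its x), 160 mm wide (its y), 111 mm high with the lid shut. Origin: centre of its underside. Its x axis points from its front (robot side) to its back, where the lid is hinged; y to its left seen from the robot; z up. The lever runs along its right (-y) side and sticks out in front.
- lid (a joint): Lid angle in rad: 0 shut, 1.12 fully open (front edge swung up and back). Geared to the lever: lid angle = 4 x lever angle. The lid has weight and no brake: let go, it falls at several rad/s and slams. Closing faster than 1.5 rad/s (paddle rising faster than about 55 mm/s) counts as slamming.
- lid_edge (a point): Middle of the top of the lid's front edge; the lid is a wooden board, 136 x 164 x 10 mm, not to be touched. Its hinge line is 104 mm above the table, along the back top edge of the box, 126 mm behind this point (box +x); shut, this point is 111 mm above the table.
- lever (a joint): Lever angle in rad: 0 at rest (paddle up), 0.28 pressed fully down onto its solid stop. The hinge of the lever lies 150 mm behind the paddle's centre (box +x), 58 mm above the table. Pressing at the paddle's centre takes about 5 N (more at first, less when open), no spring: the lid's weight brings it back up.
- paddle (a point): Centre of the top face of the lever's black paddle, a level plate 50 x 50 mm, 8 mm thick. At rest its top is 60 mm above the table and its underside 52 mm; pressed fully down this point has sunk about 42 mm, to 18 mm above the table, the plate sloping down towards the robot by 0.28 rad. In the box's frame it lies at x -150, y -105 mm. From its back edge the lever's arm, 10 mm wide, runs straight back to the box's side.
- wedge: Loose steel door wedge, about 0.35 kg (0.25 to 0.5): 110 mm long (its x), 36 mm wide (its y), rising from a 3 mm toe at its -x end to a 40 mm heel at its +x end. Flat upright side faces. Origin: centre of its underside; the centre of mass is about 18 mm nearer the heel. At the start it lies with its toe towards the robot and its heel about 15 mm in under the paddle's front edge, so most of it sticks out in front of the paddle; it blocks the lever from going down.
- wedge_heel (a point): Centre of the wedge's upright heel face (55 mm from the wedge's origin along its +x, 20 mm above its underside). Well clear: this point is more than 45 mm from paddle, measured level.
- key_bowl: Round white plastic key bowl, 100 mm across, 42 mm high, loose; stands in front of the key box, about 150 mm to the left (+y of the box) of the paddle. Origin: centre of its underside. Bystander.
- padlock: Brass padlock standing on its base, body 46 x 22 x 36 mm, 63 mm high with the shackle, loose; stands to the right of the key box. Origin: centre of its underside. Bystander.
- torch: Black torch standing on its wide head, 48 mm across, 125 mm high, loose; to the right of the wedge, some 200 mm from the paddle. Origin: centre of its underside. Bystander.
- sanitiser: Clear bottle, 56 mm across, 140 mm high, loose. Origin: centre of its underside. Bystander.
- polish_tin: Flat round dark metal tin, 72 mm across, 28 mm high, loose. Origin: centre of its underside. Bystander.
- mug: White mug, 80 mm across, 90 mm high, loose. Origin: centre of its underside. Bystander.
Not all that is in view belongs to the job. What is shaped like the wedge but green is not meant.

How it is judged:
On the way, in this order (a step that is already met when the one before it is completed fails the run):
1. the wedge is pushed well clear of the paddle: heel more than 45 mm from the paddle's centre, lid still shut (horizontal distance between wedge_heel and paddle above 0.045 m and value of joint lid below 0.3 rad), for 0.1 s.
2. the paddle is pressed down and the lid kept fully open (above 1.0 rad) for 1.5 s (value of joint lid above 1 rad), for 1.5 s.
3. the lid is shut again (below 0.04 rad) (value of joint lid below 0.04 rad), for 0.2 s.
At the end, for the whole second after the job is handed in: The lid is shut (below 0.04 rad) and the lever up (below 0.02 rad); the wedge lies flat and still on the table with its heel more than 45 mm from the paddle's centre (value of joint lid below 0.04 rad and value of joint lever below 0.02 rad and horizontal distance between wedge_heel and paddle above 0.045 m and height (world z) of wedge below 0.006 m and angle between wedge's own z axis and vertical below 0.1 rad and linear speed of wedge below 0.01 m/s); the robot touches nothing.
It fails at once if the lid falls or is dropped: it closes faster than 1.5 rad/s (velocity of joint lid below -1.5 rad/s).
It fails at once if the lid itself is touched by the robot (contact force between any of the fingers, the arm and lid above 0.5 N).
It fails at once if the wedge is lifted or tipped (height (world z) of wedge above 0.015 m or angle between wedge's own z axis and vertical above 0.3 rad).
It fails at once if another thing is shifted by more than 20 mm or tipped (distance of any of key_bowl, padlock, torch, sanitiser, polish_tin, mug from where it was at the start of the episode above 0.02 m or angle between any of key_bowl, padlock, torch, sanitiser, polish_tin, mug's own z axis and vertical above 0.3 rad).
It also fails if it takes over 54 s, if anything falls off the work surface, if the arm or the gripper's body presses on something with over 40 N, if the wrist force passes 120 N, or if a joint passes its speed limit or range.

## Working session

There is one attempt and no reset: what is moved stays moved. The work goes in short steps, Python scripts to look and compute and a tool call to move; the robot and the scene stay as the last step left them, time stands still between calls to the robot, and variables do not carry over. Pictures are saved under pics/ and viewed, and the job is handed in when it is done.

Besides the shell and the picture viewer there is one more tool, called as a command line: name --pt "numbers of a row" for each row, then --argument value for the rest. send_rows: Moves the arm, as the interface text tells. Its arguments: {"type":"object","properties":{"grip":{"type":"array"},"offset":{"type":"array"},"twist":{"type":"array"}},"required":["grip","offset","twist"]}

```bash
mkdir -p pics; ls
python3 - <<'E'
from cell import manip
import cv2
print(manip.get_state())
for n in ("scene","top","wrist"):
    c=manip.camera(n); cv2.imwrite(f"pics/{n}0.png",c["image"][:,:,::-1]); print(n,c["vertical_fov"],c["cx"],c["cy"],c["R"],c["t"])
E
```

```text
pics
{'time': 0.0, 'joints': array([ 1.16601845e+00,  2.13337221e-01, -3.50164793e-02,  1.32351626e+00,
       -2.00837352e-05,  1.57083156e+00]), 'dq': array([ 0.00027263,  0.00021276, -0.00223061, -0.00030695,  0.00071833,
       -0.00067305]), 'joint_efforts': array([-5.08081983e-03, -6.86150336e+01,  4.87126637e+01,  1.73037790e-02,
       -3.59550741e-04, -3.65183280e-05]), 'tcp_pos': array([0.19678399, 0.45929104, 0.23084254]), 'ee_rot': array([ 8.34819311e-01,  5.50523777e-01, -4.42605305e-04,  3.03928663e-04]), 'force': array([-0.28223041, -0.5709848 , -0.2632306 ]), 'torque': array([-0.03147939,  0.07138941,  0.00218871]), 'opening': 0.0852085885314573}
scene 46.04169254100961 276.72462313673645 210.6153585681211 [[-0.54295     0.83973561  0.00702895]
 [ 0.62880904  0.41208996 -0.65937929]
 [-0.55660083 -0.35359012 -0.75177759]] [ 0.31408614 -0.28838406  1.85749965]
top 48.557966746144274 280.9718294371725 215.69693420446245 [[-0.00632662 -0.99997391 -0.00348636]
 [-0.99439054  0.00665933 -0.10556088]
 [ 0.10558134  0.00279896 -0.99440673]] [-0.02045893  0.56690976  1.55467402]
wrist 65.70646984690485 284.83458339514704 211.42801993067923 [[ 3.94287935e-01  9.18986837e-01 -4.66416165e-04]
 [ 8.80997776e-01 -3.77844353e-01  2.84739466e-01]
 [ 2.61495588e-01 -1.12680248e-01 -9.58604830e-01]] [-0.50013946 -0.03655752  0.37866474]
```

View pics/scene0.png

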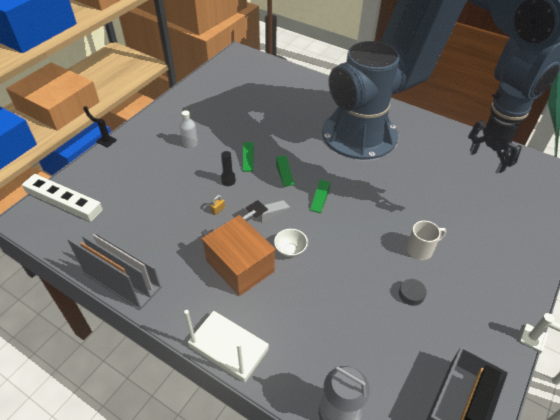

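View pics/top0.png

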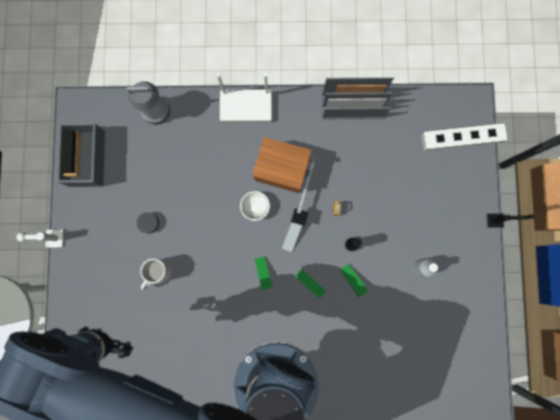

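Top view: steel wedge around (292,236), paddle (299,216), box (283,165), bowl (255,205), padlock (337,208) and torch (353,243). The lookalikes are three green wedges at (263,271), (311,283) and (354,280). The grey steel one touching the paddle is the one I want. Next I'll check it in a close crop and measure.

```bash
cat > h.py <<'E'
import numpy as np, cv2
from cell import manip
def f(c): return c["image"].shape[0]/2/np.tan(np.radians(c["vertical_fov"])/2)
def ray(c,u,v):
    d=np.array([(u-c["cx"])/f(c),(v-c["cy"])/f(c),1.]); R=np.array(c["R"]);return -R.T@c["t"], R.T@d
def onz(c,u,v,z):
    o,d=ray(c,u,v); return o+d*(z-o[2])/d[2]
def proj(c,X):
    p=np.array(c["R"])@X+c["t"]; return f(c)*p[0]/p[2]+c["cx"],f(c)*p[1]/p[2]+c["cy"]
def two(c1,p1,c2,p2):
    o1,d1=ray(c1,*p1);o2,d2=ray(c2,*p2);A=np.c_[d1,-d2];s=np.linalg.lstsq(A,o2-o1,rcond=None)[0]
    a=o1+d1*s[0];b=o2+d2*s[1];return (a+b)/2,np.linalg.norm(a-b)
E
python3 - <<'E'
from h import *
c=manip.camera("top");i=c["image"][120:300,230:380,::-1]
cv2.imwrite("pics/topc.png",cv2.resize(i[10:140,10:130],None,fx=4.6,fy=4.6,interpolation=cv2.INTER_CUBIC))
c=manip.camera("scene");i=c["image"][130:300,190:330,::-1]
cv2.imwrite("pics/scenec.png",cv2.resize(i,None,fx=3.5,fy=3.5,interpolation=cv2.INTER_CUBIC))
E
```

```text
(no output)
```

View pics/topc.png

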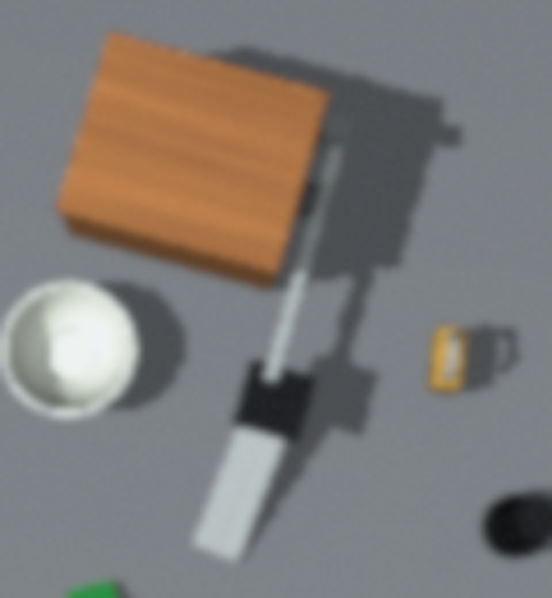

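View pics/scenec.png

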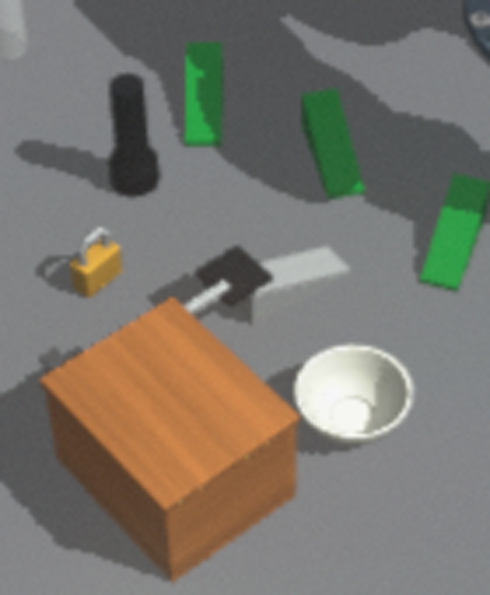

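Run:
```python
from h import *
c=manip.camera("top"); P=lambda u,v:((u+.5)/4.6-.5+240,(v+.5)/4.6-.5+130)
g=lambda u,v,z:onz(c,*P(u,v),z).round(4)
print("lid",[g(*p,.111) for p in[(110,32),(330,95),(277,272),(61,210)]])
pad=[g(*p,.060) for p in[(252,360),(314,378),(298,440),(236,424)]];print("paddle",pad,np.mean(pad,0))
print("toe",[g(*p,.003) for p in[(192,544),(238,562)]])
print("wedge near paddle z~.035",[g(*p,.035) for p in[(236,427),(287,440)]])
print("bowl",g(70,348,.042), "padlock",g(447,358,.036),"torch head",g(515,525,.03),"torchtop",)
s=manip.camera("scene");Q=lambda u,v:((u+.5)/3.5-.5+190,(v+.5)/3.5-.5+130)
print("paddle scene",[onz(s,*Q(*p),.06).round(4) for p in[(237,245),(272,274),(234,307),(195,275)]])
print("toe scene",[onz(s,*Q(*p),.003).round(4) for p in[(328,247),(350,267)]])
print("torch base",onz(s,*Q(134,180),0.01).round(4), "torch top",onz(s,*Q(127,82),.125).round(4))
print("padlock",onz(s,*Q(90,275),.03).round(4),"bowl",onz(s,*Q(353,390),.042).round(4))
# green wedges from top
hsv=cv2.cvtColor(c["image"],cv2.COLOR_RGB2HSV);m=cv2.inRange(hsv,(45,100,40),(80,255,255))
for k in cv2.findContours(m,0,2)[0]:
    if cv2.contourArea(k)>40:
        print("green",[onz(c,*p,.02).round(3)[:2] for p in cv2.boxPoints(cv2.minAreaRect(k))])
```

```text
lid [array([0.8202, 0.0314, 0.111 ]), array([ 0.7731, -0.1253,  0.111 ]), array([ 0.6458, -0.0862,  0.111 ]), array([0.6913, 0.0664, 0.111 ])]
paddle [array([ 0.5896, -0.0693,  0.06  ]), array([ 0.5761, -0.1142,  0.06  ]), array([ 0.531, -0.102,  0.06 ]), array([ 0.543 , -0.0572,  0.06  ])] [ 0.559925 -0.085675  0.06    ]
toe [array([ 0.4584, -0.0247,  0.003 ]), array([ 0.4448, -0.0589,  0.003 ])]
wedge near paddle z~.035 [array([ 0.5431, -0.0577,  0.035 ]), array([ 0.5332, -0.0951,  0.035 ])]
bowl [0.6016 0.0641 0.042 ] padlock [ 0.5931 -0.2139  0.036 ] torch head [ 0.4698 -0.2622  0.03  ] torchtop
paddle scene [array([ 0.5336, -0.1019,  0.06  ]), array([ 0.5453, -0.0565,  0.06  ]), array([ 0.5953, -0.0629,  0.06  ]), array([ 0.5836, -0.1127,  0.06  ])]
toe scene [array([ 0.4463, -0.0595,  0.003 ]), array([ 0.4564, -0.0288,  0.003 ])]
torch base [ 0.4805 -0.2603  0.01  ] torch top [ 0.4691 -0.2672  0.125 ]
padlock [ 0.6146 -0.2085  0.03  ] bowl [0.6039 0.0648 0.042 ]
green [array([ 0.362, -0.07 ]), array([ 0.387, -0.094]), array([ 0.312, -0.174]), array([ 0.287, -0.15 ])]
green [array([ 0.382, -0.219]), array([ 0.405, -0.25 ]), array([ 0.314, -0.316]), array([ 0.292, -0.285])]
green [array([0.423, 0.068]), array([0.431, 0.032]), array([0.326, 0.008]), array([0.318, 0.043])]
```

```bash
cat >> h.py <<'E'
from scipy.spatial.transform import Rotation as Ro
def rel(X):
    s=manip.get_state();R=Ro.from_quat(s["ee_rot"]).as_matrix()
    return ((np.array(X)-s["tcp_pos"])@R*1000).round(1)
def st():
    s=manip.get_state();R=Ro.from_quat(s["ee_rot"]).as_matrix()
    print("t",s["time"].__round__(2),"tcp",s["tcp_pos"].round(4),"xang",np.arctan2(R[1,0],R[0,0]).round(3),"z",R[:,2].round(3),"F",s["force"].round(1),"j",s["joints"].round(2),"op",round(s["opening"],4))
wy=-.37; WX=np.array([np.cos(wy),np.sin(wy),0]);WY=np.array([-np.sin(wy),np.cos(wy),0]);WO=np.array([.4515,-.0435,0])+.055*WX
by=-.28; BX=np.array([np.cos(by),np.sin(by),0]);BY=np.array([-np.sin(by),np.cos(by),0]);PAD=np.array([.561,-.085,0])
E
python3 - <<'E'
from h import *
st()
a=WO+.013*WX+.053*WY
print(a, rel(a+[0,0,.15]))
E
```

```text
t 0.35 tcp [0.1969 0.4595 0.2312] xang 1.166 z [-0. -0. -1.] F [ 0.4 -0.2 -0. ] j [ 1.17  0.21 -0.03  1.32 -0.    1.57] op 0.0853
[ 0.53406388 -0.0186765   0.        ] [-306.7  498.3   81.3]
```

send_rows --grip '[255,255,255,255,255,255,255,255,255,255]' --pt "-18 30 0" --pt "-18 30 0" --pt "-18 30 0" --pt "-18 30 0" --pt "-18 30 0" --pt "-18 30 0" --pt "-18 30 0" --pt "-18 30 0" --pt "-18 30 0" --pt "-18 30 0" --twist '[-0.034,0,0,0,0,0,0,0,0,0]'

```text
time: 1.6
tcp_pos: [0.411, 0.1814, 0.2314]
ee_rot: [0.825, 0.565, 0.0, 0.0]
force: [0.1, 0.4, 0.2]
opening: -0.0001
```

Run:
```python
from h import *
st()
a=WO+.013*WX+.053*WY
print(rel(a+[0,0,.15]))
```

```text
t 1.6 tcp [0.411  0.1814 0.2314] xang 1.2 z [ 0.  0. -1.] F [0.1 0.4 0.2] j [ 0.42  0.11 -0.16  1.3   0.    0.79] op -0.0001
[-141.9  187.2   81.4]
```

send_rows --grip '[255,255,255,255,255,255,255,255,255,255]' --pt "-20 27 0" --pt "-20 27 0" --pt "-20 27 0" --pt "-20 27 0" --pt "-20 27 0" --pt "-20 27 10" --pt "-22 25 15" --pt "0 0 20" --pt "0 0 20" --pt "0 0 16" --twist '[0,0,0,0,0,0,0,0,0,0]'

```text
time: 2.85
tcp_pos: [0.533, -0.0178, 0.1494]
ee_rot: [0.825, 0.565, -0.0, -0.0]
force: [0.5, -0.5, 0.1]
opening: 0.0001
```

Run:
```python
from h import *
st()
a=WO+.013*WX+.053*WY
print(rel(a+[0,0,.010]))
for n in ("scene","top","wrist"):
    c=manip.camera(n);i=c["image"][:,:,::-1]
    if n=="scene": i=cv2.resize(i[130:300,190:330],None,fx=3.5,fy=3.5,interpolation=2)
    if n=="top": i=cv2.resize(i[130:270,230:370],None,fx=4,fy=4,interpolation=2)
    cv2.imwrite(f"pics/{n}1.png",i)
```

```text
t 2.85 tcp [ 0.533  -0.0178  0.1494] xang 1.2 z [-0.001  0.    -1.   ] F [ 0.5 -0.5  0.1] j [-0.03  0.31 -0.12  1.15  0.    0.34] op 0.0001
[ -0.4   1.4 139.4]
```

View pics/scene1.png

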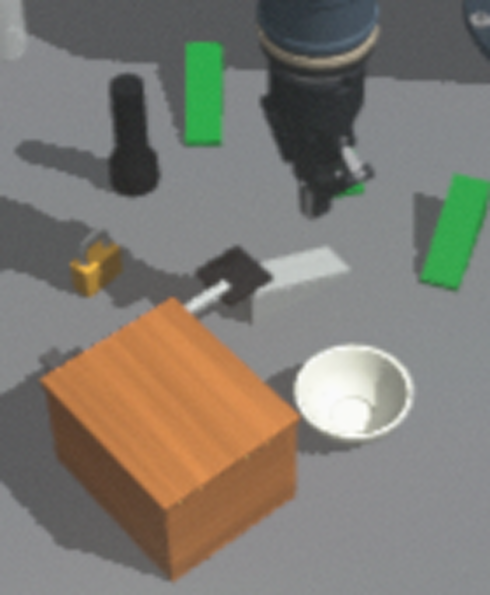

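View pics/wrist1.png

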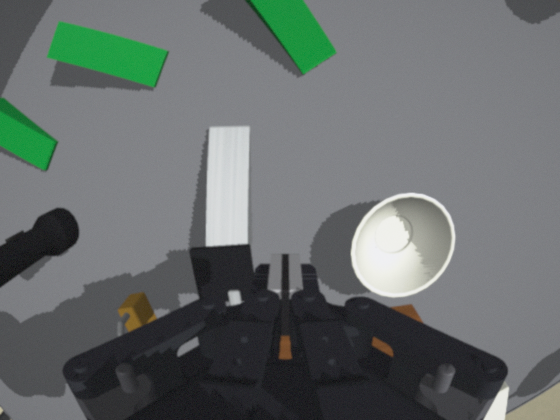

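Wrist view: the steel wedge runs from its toe corners (209,127) and (250,127) back under the black paddle, whose front edge is at row 245, and is clearly not one of the green ones. I'll cross-check its position with this view.

```bash
cat >> h.py <<'E'
def wz(c,u,v,z):
    k=f(c);K=np.array([[k,0,c["cx"]],[0,k,c["cy"]],[0,0,1.]])
    p=cv2.fisheye.undistortPoints(np.array([[[u,v]]],float),K,np.zeros(4))[0,0]
    R=np.array(c["R"]);o=-R.T@c["t"];d=R.T@np.array([p[0],p[1],1.]);return o+d*(z-o[2])/d[2]
E
python3 - <<'E'
from h import *
c=manip.camera("wrist")
t=[wz(c,209,127,.003),wz(c,250,127,.003)]
print("toe",t,np.mean(t,0))
p=[wz(c,192,247,.06),wz(c,250,244,.06)];print("paddle front",p,np.mean(p,0), np.linalg.norm(p[0]-p[1]))
b=[wz(c,206,245,.035),wz(c,248,244,.035)];print("wedge at paddle",b,np.mean(b,0),np.linalg.norm(b[0]-b[1]))
d=np.mean(b,0)-np.mean(t,0);print("yaw",np.arctan2(d[1],d[0]),np.linalg.norm(d))
m=WO+.013*WX;print("plan contact line mid",m,"front edge pred",PAD-.025*BX)
E
```

```text
toe [array([ 0.4470855 , -0.05666727,  0.003     ]), array([ 0.46157902, -0.02244362,  0.003     ])] [ 0.45433226 -0.03955544  0.003     ]
paddle front [array([ 0.53020163, -0.0954078 ,  0.06      ]), array([ 0.54420338, -0.05051077,  0.06      ])] [ 0.5372025  -0.07295928  0.06      ] 0.04702969308009453
wedge at paddle [array([ 0.53989234, -0.09368912,  0.035     ]), array([ 0.55205995, -0.05853424,  0.035     ])] [ 0.54597615 -0.07611168  0.035     ] 0.0372010222854794
yaw -0.3795529493010102 0.10372540794419738
plan contact line mid [ 0.51489826 -0.06808985  0.        ] front edge pred [ 0.53697361 -0.07809111  0.        ]
```

send_rows --grip '[255,255,255,255,255,255,255,255,255,255]' --pt "0 1 18" --pt "0 0 20" --pt "0 0 20" --pt "0 0 20" --pt "0 0 18" --pt "0 0 15" --pt "0 0 12" --pt "0 0 9" --pt "0 0 5" --pt "0 0 2" --twist '[0,0,0,0,0,0,0,0,0,0]'

```text
time: 4.3
tcp_pos: [0.5342, -0.0181, 0.0113]
ee_rot: [0.825, 0.565, 0.0, 0.0]
force: [0.5, 0.4, 1.1]
opening: 0.0003
```

Run:
```python
from h import *
st()
for n in ("scene","wrist"):
    c=manip.camera(n);i=c["image"][:,:,::-1]
    if n=="scene": i=cv2.resize(i[130:300,190:330],None,fx=3.5,fy=3.5,interpolation=2)
    cv2.imwrite(f"pics/{n}2.png",i)
```

```text
t 4.3 tcp [ 0.5342 -0.0181  0.0113] xang 1.2 z [ 0.  0. -1.] F [0.5 0.4 1.1] j [-0.03  0.43 -0.32  0.82  0.    0.34] op 0.0003
```

View pics/scene2.png

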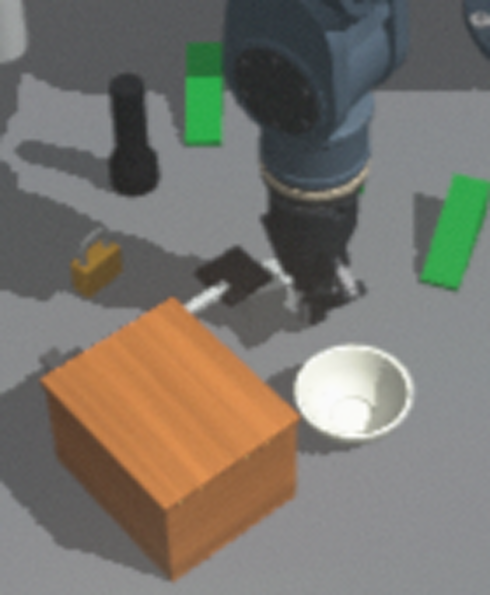

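View pics/wrist2.png

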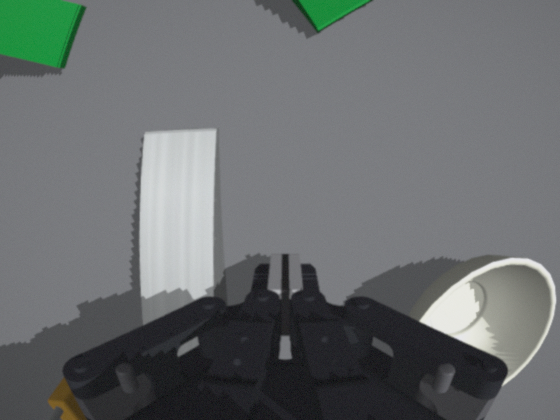

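send_rows --grip '[255,255,255,255,255,255,255,255,255,255]' --pt "-5 0 1" --pt "-6 0 1" --pt "-5 0 0" --pt "-4 0 0" --pt "-4 0 0" --pt "-4 0 0" --pt "-4 0 0" --pt "-4 0 0" --pt "-4 0 0" --pt "-4 0 0" --twist '[0,0,0,0,0,0,0,0,0,0]'

```text
time: 5.65
tcp_pos: [0.5181, -0.0593, 0.0093]
ee_rot: [0.825, 0.565, 0.0, 0.0]
force: [0.5, 1.4, 0.1]
opening: 0.0002
```

Run:
```python
from h import *
st()
for n in ("wrist",):
    c=manip.camera(n);i=c["image"][:,:,::-1]
    cv2.imwrite(f"pics/{n}3.png",i)
```

```text
t 5.65 tcp [ 0.5181 -0.0593  0.0093] xang 1.2 z [ 0.  0. -1.] F [0.5 1.4 0.1] j [-0.11  0.41 -0.36  0.8   0.    0.26] op 0.0002
```

View pics/wrist3.png

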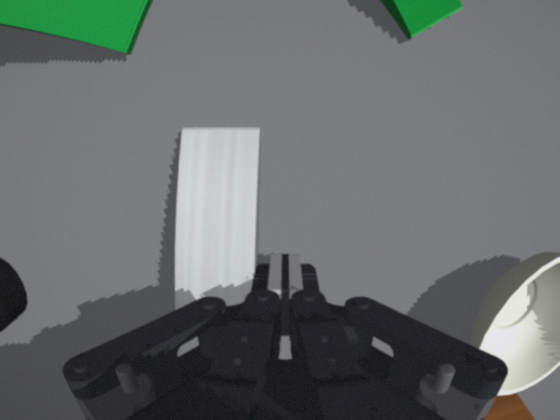

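send_rows --grip '[255,255,255,255,255,255,255,255,255,255]' --pt "-4 0 0" --pt "-4 0 0" --pt "-4 0 0" --pt "-4 0 0" --pt "-4 0 0" --pt "-4 0 0" --pt "-4 0 0" --pt "-4 0 0" --pt "-4 0 0" --pt "-4 0 0" --twist '[0,0,0,0,0,0,0,0,0,0]'

```text
time: 6.95
tcp_pos: [0.5036, -0.0966, 0.0093]
ee_rot: [0.825, 0.565, -0.0, -0.0]
force: [1.0, 1.7, 0.0]
opening: 0.0001
```

Run:
```python
from h import *
st()
for n in ("wrist","top"):
    c=manip.camera(n);i=c["image"][:,:,::-1]
    if n=="top": i=cv2.resize(i[130:270,230:370],None,fx=4,fy=4,interpolation=2)
    cv2.imwrite(f"pics/{n}4.png",i)
```

```text
t 6.95 tcp [ 0.5036 -0.0966  0.0093] xang 1.2 z [-0.  0. -1.] F [1.  1.7 0. ] j [-0.19  0.39 -0.38  0.79  0.    0.18] op 0.0001
```

View pics/wrist4.png

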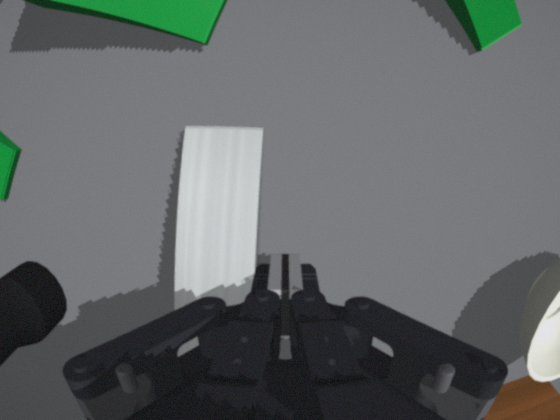

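View pics/top4.png

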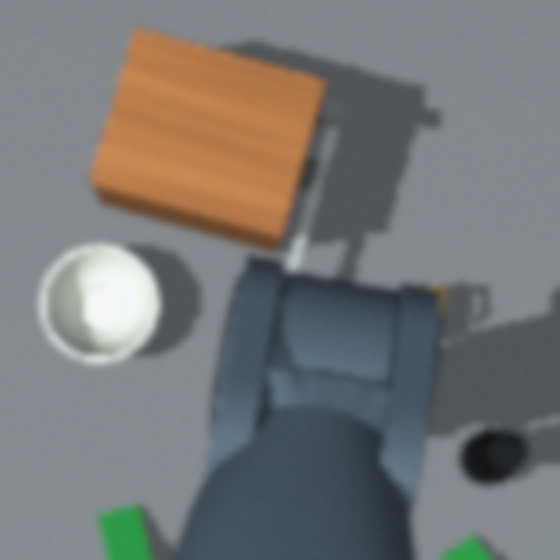

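Run:
```python
from h import *
c=manip.camera("wrist")
a,b=wz(c,185,127,.003),wz(c,263,128,.003);m=(a+b)/2
e=wz(c,176,270,.028)-a; y=np.arctan2(e[1],e[0]); print(m,np.linalg.norm(a-b),y)
h=m+.11*np.array([np.cos(y),np.sin(y),0]);h2=m+.11*WX
for q in(h,h2): print(q,np.linalg.norm((q-PAD)[:2]))
```

```text
[ 0.429501  -0.0976875  0.003    ] 0.03667929363106195 -0.3968726939550248
[ 0.53095117 -0.14020646  0.003     ] 0.06285447463792421
[ 0.532057   -0.13746519  0.003     ] 0.059919058587424225
```

send_rows --grip '[255,255,255,255,255,255,255,255,255,255]' --pt "-4 0 0" --pt "-4 0 0" --pt "-4 0 0" --pt "-4 0 0" --pt "-4 0 0" --pt "-3 0 0" --pt "-2 0 0" --pt "0 0 0" --pt "4 0 0" --pt "10 0 0" --twist '[0,0,0,0,0,0,0,0,0,0]'

```text
time: 8.35
tcp_pos: [0.4998, -0.1063, 0.0093]
ee_rot: [0.825, 0.564, -0.0, 0.0]
force: [-0.5, -0.2, 1.1]
opening: 0.0006
```

send_rows --grip '[255,255,255,255,255,255,255,255,255,255]' --pt "3 -2 -5" --pt "0 -2 -10" --pt "0 0 -15" --pt "0 0 -18" --pt "0 0 -18" --pt "0 0 -18" --pt "0 0 -18" --pt "0 0 -10" --pt "0 0 0" --pt "0 0 0" --twist '[0,0,0,0,0,0,0,0,0,0]'

```text
time: 9.6
tcp_pos: [0.4968, -0.1024, 0.1209]
ee_rot: [0.825, 0.565, -0.0, -0.0]
force: [0.0, -0.6, 0.7]
opening: -0.0001
```

Run:
```python
from h import *
st()
for n in ("wrist","scene"):
    c=manip.camera(n);i=c["image"][:,:,::-1]
    if n=="scene": i=cv2.resize(i[130:300,190:330],None,fx=3.5,fy=3.5,interpolation=2)
    cv2.imwrite(f"pics/{n}5.png",i)
```

```text
t 9.6 tcp [ 0.4968 -0.1024  0.1209] xang 1.2 z [-0.001  0.    -1.   ] F [ 0.  -0.6  0.7] j [-0.2   0.28 -0.24  1.06 -0.    0.17] op -0.0001
```

View pics/wrist5.png

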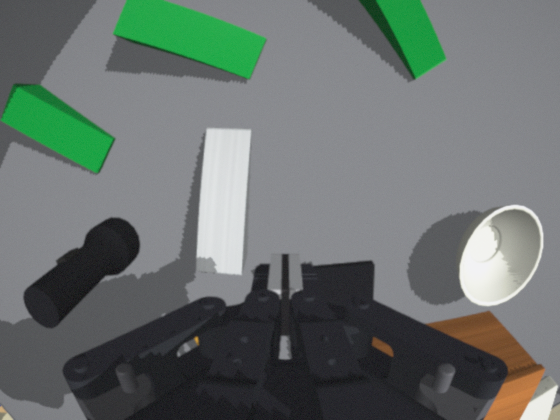

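View pics/scene5.png

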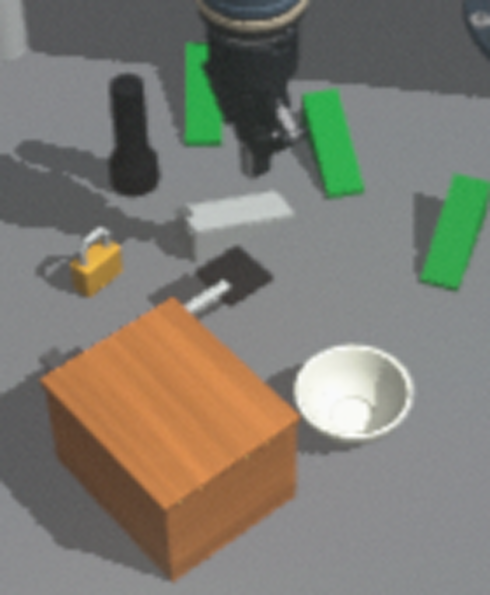

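Both views show the wedge lying flat to the right of the paddle, with its heel top edge at wrist pixels (197,272) and (241,274). I'll measure the clearance and plan the press.

Run:
```python
from h import *
c=manip.camera("wrist")
h=[wz(c,197,271,.04),wz(c,241,273,.04)];t=[wz(c,208,128,.003),wz(c,251,129,.003)]
H=np.mean(h,0);print("heel",h,H,np.linalg.norm((H-PAD)[:2]));print("toe",np.mean(t,0))
print("heel in box frame rel paddle",(H-PAD)@BX,(H-PAD)@BY,[( (q-PAD)@BX,(q-PAD)@BY) for q in h])
print("paddle FL corner",wz(c,372,263,.06), "pred",PAD-.025*BX+.025*BY)
s=manip.camera("scene");Q=lambda u,v:((u+.5)/3.5-.5+190,(v+.5)/3.5-.5+130)
print("paddle scene",np.mean([onz(s,*Q(*p),.06) for p in[(237,245),(272,274),(234,307),(195,275)]],0))
print("heel top scene",np.mean([onz(s,*Q(*p),.04) for p in[(183,208),(196,231)]],0))
X=PAD-.006*BX
print(X,rel(X+[0,0,.1]),rel(X+[0,0,.07]))
```

```text
heel [array([ 0.51138351, -0.1815264 ,  0.04      ]), array([ 0.52487289, -0.14903278,  0.04      ])] [ 0.5181282  -0.16527959  0.04      ] 0.09100990855343045
toe [ 0.42055189 -0.11969754  0.003     ]
heel in box frame rel paddle -0.01901645652998847 -0.08900099907274543 [(np.float64(-0.021008582673908937), np.float64(-0.1064790155483648)), (np.float64(-0.017024330386067998), np.float64(-0.0715229825971261))]
paddle FL corner [ 0.54325971 -0.05367403  0.06      ] pred [ 0.54388251 -0.05406472  0.        ]
paddle scene [ 0.56444722 -0.08347745  0.06      ]
heel top scene [ 0.51628811 -0.16752059  0.04      ]
[ 0.55523367 -0.08334187  0.        ] [38.9 47.6 20.8] [38.9 47.7 50.8]
```

send_rows --grip '[255,255,255,255,255,255,255,255,255,255]' --pt "10 12 0" --pt "10 12 0" --pt "10 12 0" --pt "9 12 0" --pt "0 0 10" --pt "0 0 12" --pt "0 0 12" --pt "0 0 10" --pt "0 0 6" --pt "0 0 2" --twist '[0,0,0,0,-0.09,0,0,0,0,0]'

```text
time: 11.05
tcp_pos: [0.5558, -0.0834, 0.069]
ee_rot: [0.799, 0.601, -0.0, -0.0]
force: [0.3, -0.6, -0.4]
opening: -0.0003
```

Run:
```python
from h import *
st();print(rel(PAD-.006*BX+[0,0,.06]))
for n in ("wrist","scene"):
    c=manip.camera(n);i=c["image"][:,:,::-1]
    if n=="scene": i=cv2.resize(i[130:300,190:330],None,fx=3.5,fy=3.5,interpolation=2)
    cv2.imwrite(f"pics/{n}6.png",i)
```

```text
t 11.05 tcp [ 0.5558 -0.0834  0.069 ] xang 1.29 z [-0.  0. -1.] F [ 0.3 -0.6 -0.4] j [-0.15  0.42 -0.17  0.98  0.    0.13] op -0.0003
[-0.1 -0.6  9. ]
```

View pics/wrist6.png

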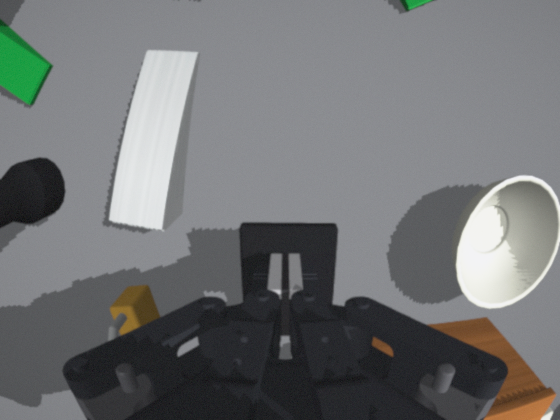

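View pics/scene6.png

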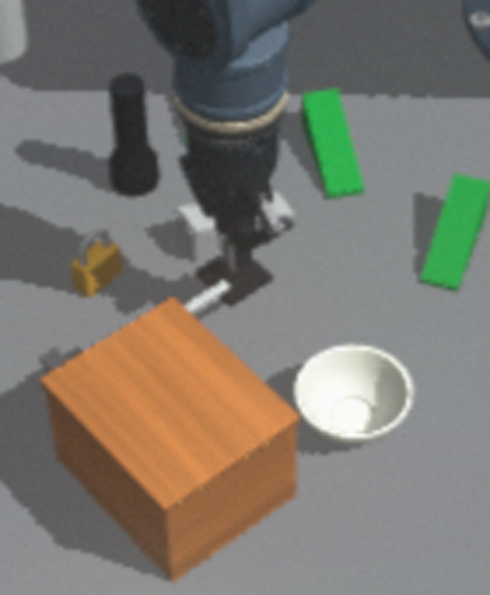

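send_rows --grip '[255,255,255,255,255,255,255,255,255,255]' --pt "0 0 5" --pt "0 0 3" --pt "0 0 2" --pt "0 0 2" --pt "0 0 3" --pt "0 0.2 3" --pt "0 0.3 3" --pt "0 0.3 3" --pt "0 0.5 3" --pt "0 0.5 3" --twist '[0,0,0,0,0,0,0,0,0,0]'

```text
time: 12.4
tcp_pos: [0.5576, -0.0839, 0.039]
ee_rot: [0.799, 0.601, -0.0, -0.0]
force: [-2.9, 0.6, 2.5]
opening: -0.0001
```

Run:
```python
from h import *
st()
for n in ("scene",):
    c=manip.camera(n);i=c["image"][:,:,::-1]
    if n=="scene": i=cv2.resize(i[130:300,190:330],None,fx=3.5,fy=3.5,interpolation=2)
    cv2.imwrite(f"pics/{n}7.png",i)
```

```text
t 12.4 tcp [ 0.5576 -0.0839  0.039 ] xang 1.29 z [-0.  0. -1.] F [-2.9  0.6  2.5] j [-0.15  0.45 -0.2   0.92  0.    0.13] op -0.0001
```

View pics/scene7.png

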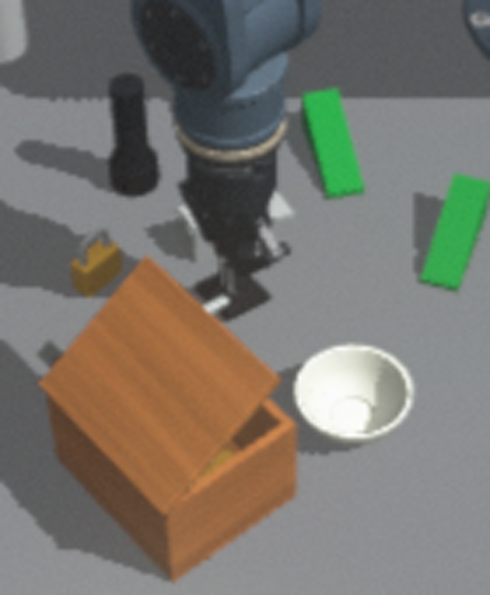

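send_rows --grip '[255,255,255,255,255,255,255,255,255,255]' --pt "0 0.4 3" --pt "0 0.5 3" --pt "0 0.5 3" --pt "0 0.6 3" --pt "0 0.6 2" --pt "0 0.5 2" --pt "0 0.4 2" --pt "0 0.3 1" --pt "0 0 1" --pt "0 0 0" --twist '[0,0,0,0,0,0,0,0,0,0]'

```text
time: 13.7
tcp_pos: [0.5615, -0.085, 0.0194]
ee_rot: [0.799, 0.601, 0.0, 0.0]
force: [-0.3, 0.2, 1.4]
opening: -0.0002
```

Run:
```python
from h import *
st()
for n in ("scene",):
    c=manip.camera(n);i=c["image"][:,:,::-1]
    if n=="scene": i=cv2.resize(i[130:300,190:330],None,fx=3.5,fy=3.5,interpolation=2)
    cv2.imwrite(f"pics/{n}8.png",i)
```

```text
t 13.7 tcp [ 0.5615 -0.085   0.0194] xang 1.29 z [ 0. -0. -1.] F [-0.3  0.2  1.4] j [-0.15  0.48 -0.22  0.88 -0.    0.13] op -0.0002
```

View pics/scene8.png

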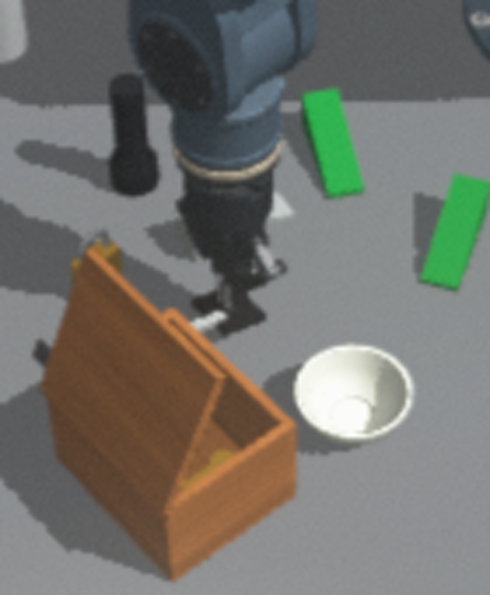

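send_rows --grip '[255,255,255,255,255,255,255,255,255,255]' --pt "0 0.2 1" --pt "0 0.2 1" --pt "0 0 0.5" --pt "0 0 0.5" --pt "0 0 0" --pt "0 0 0" --pt "0 0 0" --pt "0 0 0" --pt "0 0 0" --pt "0 0 0" --twist '[0,0,0,0,0,0,0,0,0,0]'

```text
time: 15.0
tcp_pos: [0.5618, -0.0851, 0.0184]
ee_rot: [0.799, 0.601, 0.0, 0.0]
force: [-16.0, 3.0, 39.0]
opening: 0.0001
```

Run:
```python
from h import *
st()
c=manip.camera("scene");i=c["image"][:,:,::-1]
E=PAD+.087*BX+.105*BY
for th in(0.8,.9,1.0,1.05,1.12):
    r=np.hypot(.126,.007);p0=np.arctan2(.007,.126)
    print(th,[((np.array(proj(c,E+.126*BX-r*np.cos(p0+th)*BX+np.array([0,0,.104+r*np.sin(p0+th)])+k*.082*BY))+.5-[190,130])*3.5).round(0) for k in(-1,1)])
cv2.imwrite("pics/scene9.png",cv2.resize(i[130:300,190:330],None,fx=3.5,fy=3.5,interpolation=2))
```

```text
t 15.0 tcp [ 0.5618 -0.0851  0.0184] xang 1.29 z [ 0.001 -0.    -1.   ] F [-16.   3.  39.] j [-0.15  0.48 -0.22  0.87  0.    0.13] op 0.0001
0.8 [array([122., 252.]), array([257., 377.])]
0.9 [array([111., 251.]), array([246., 377.])]
1.0 [array([100., 252.]), array([235., 379.])]
1.05 [array([ 94., 253.]), array([229., 380.])]
1.12 [array([ 85., 255.]), array([220., 383.])]
```

View pics/scene9.png

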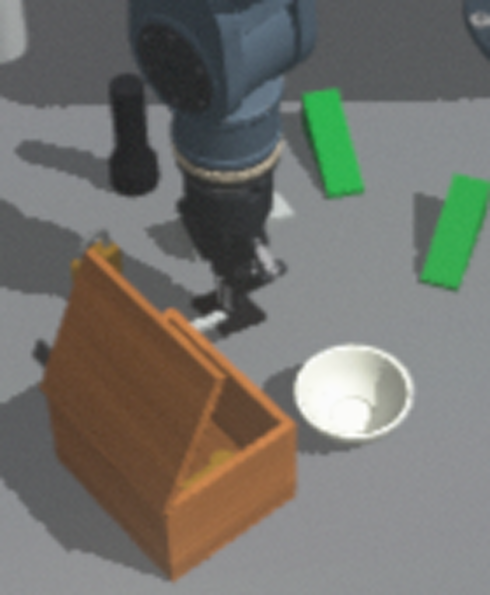

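The lever is on its stop at 39 N. The lid is fully open and the keys show at about (210,460). I'll ease off slightly and hold.

send_rows --grip '[255,255,255,255,255,255,255,255,255,255]' --pt "0 0 -0.5" --pt "0 0 -0.5" --pt "0 0 0" --pt "0 0 0" --pt "0 0 0" --pt "0 0 0" --pt "0 0 0" --pt "0 0 0" --pt "0 0 0" --pt "0 0 0" --twist '[0,0,0,0,0,0,0,0,0,0]'

```text
time: 16.3
tcp_pos: [0.5617, -0.0851, 0.0186]
ee_rot: [0.799, 0.601, 0.0, 0.0]
force: [-9.9, 2.8, 26.3]
opening: 0.0001
```

send_rows --grip '[255,255,255,255,255,255,255,255,255,255]' --pt "0 0 0" --pt "0 0 0" --pt "0 0 0" --pt "0 0 0" --pt "0 0 0" --pt "0 0 0" --pt "0 0 0" --pt "0 0 0" --pt "0 0 0" --pt "0 0 0" --twist '[0,0,0,0,0,0,0,0,0,0]'

```text
time: 17.55
tcp_pos: [0.5618, -0.0851, 0.0187]
ee_rot: [0.799, 0.601, 0.0, 0.0]
force: [-10.5, 1.4, 26.1]
opening: -0.0004
```

send_rows --grip '[255,255,255,255,255,255,255,255,255,255]' --pt "0 0 -0.5" --pt "0 0 -0.5" --pt "0 0 -0.5" --pt "0 0 -1" --pt "0 -0.3 -1" --pt "0 -0.3 -1.5" --pt "0 -0.3 -1.5" --pt "0 -0.4 -1.5" --pt "0 -0.4 -1.5" --pt "0 -0.4 -1.5" --twist '[0,0,0,0,0,0,0,0,0,0]'

```text
time: 18.8
tcp_pos: [0.5597, -0.0845, 0.0285]
ee_rot: [0.799, 0.601, 0.0, 0.0]
force: [-1.0, 0.1, 1.2]
opening: -0.0001
```

send_rows --grip '[255,255,255,255,255,255,255,255,255,255]' --pt "0 -0.4 -2" --pt "0 -0.4 -2" --pt "0 -0.4 -2" --pt "0 -0.3 -2" --pt "0 -0.3 -2" --pt "0 -0.3 -2" --pt "0 -0.3 -2" --pt "0 -0.3 -2" --pt "0 -0.3 -2" --pt "0 -0.2 -2" --twist '[0,0,0,0,0,0,0,0,0,0]'

```text
time: 20.05
tcp_pos: [0.5567, -0.0837, 0.0485]
ee_rot: [0.799, 0.601, 0.0, 0.0]
force: [2.3, 0.1, 2.7]
opening: 0.0001
```

Run:
```python
from h import *
st()
c=manip.camera("scene");i=c["image"][:,:,::-1]
cv2.imwrite("pics/scene10.png",cv2.resize(i[130:300,190:330],None,fx=3.5,fy=3.5,interpolation=2))
```

```text
t 20.05 tcp [ 0.5567 -0.0837  0.0485] xang 1.29 z [ 0. -0. -1.] F [2.3 0.1 2.7] j [-0.15  0.44 -0.19  0.94 -0.    0.13] op 0.0001
```

View pics/scene10.png

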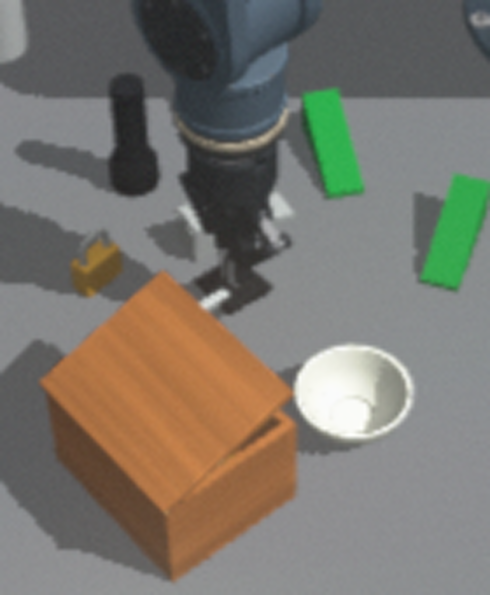

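The lid is following the paddle and has about 12 mm of paddle rise left. I'll finish slowly and then retreat upward.

send_rows --grip '[255,255,255,255,255,255,255,255,255,255]' --pt "0 -0.2 -1.5" --pt "0 -0.2 -1.5" --pt "0 0 -1.5" --pt "0 0 -1.5" --pt "0 0 -1.5" --pt "0 0 -1.5" --pt "0 0 -1.5" --pt "0 0 -1.5" --pt "0 0 -1.5" --pt "0 0 -1.5" --twist '[0,0,0,0,0,0,0,0,0,0]'

```text
time: 21.35
tcp_pos: [0.5559, -0.0834, 0.0632]
ee_rot: [0.799, 0.601, -0.0, -0.0]
force: [-0.2, -0.1, -0.2]
opening: -0.0002
```

send_rows --grip '[255,255,255,255,255,255,255,255,255,255]' --pt "0 0 -5" --pt "0 -3 -10" --pt "0 -10 -15" --pt "0 -10 -15" --pt "0 -10 -15" --pt "0 -10 -15" --pt "0 -10 -15" --pt "0 -10 -15" --pt "0 0 0" --pt "0 0 0" --twist '[0,0,0,0,0,0,0,0,0,0]'

```text
time: 22.6
tcp_pos: [0.4957, -0.0661, 0.168]
ee_rot: [0.799, 0.601, -0.0, -0.0]
force: [1.0, 0.1, 0.0]
opening: -0.0
```

Run:
```python
from h import *
st()
for n in ("wrist","scene"):
    c=manip.camera(n);i=c["image"][:,:,::-1]
    if n=="scene": i=cv2.resize(i[130:300,190:330],None,fx=3.5,fy=3.5,interpolation=2)
    cv2.imwrite(f"pics/{n}11.png",i)
```

```text
t 22.6 tcp [ 0.4957 -0.0661  0.168 ] xang 1.29 z [-0.  0. -1.] F [1.  0.1 0. ] j [-0.13  0.23 -0.17  1.17 -0.    0.15] op -0.0
```

View pics/scene11.png

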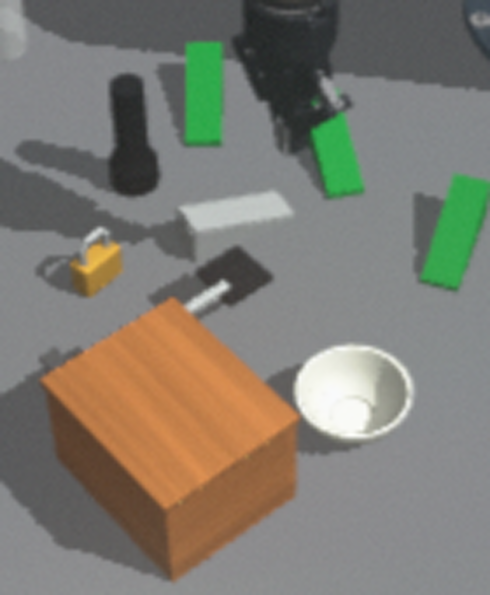

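View pics/wrist11.png

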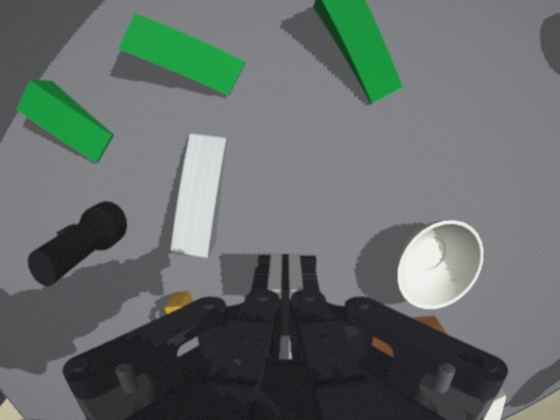

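The lid is shut (front corner at (298,415), as at the start), the paddle is up, the wedge lies flat and nothing else has moved. The arm is clear, so I'm handing in.

```bash
python3 -c "
from cell import manip
print(manip.job_done())"
```

```text
the job is handed in; nothing more can be done
None
```

The job is done and handed in at about 22.6 s; no verdict was reported.

- **Wedge:** I pushed it to the right along the table with closed fingertips. It was flat afterwards, with its heel about 91 mm from the paddle's centre by the wrist view (the scene view agreed).
- **Lid opening:** I pressed the paddle down to its stop, which took 39 N, eased to 26 N for the hold. The lid stayed fully open for at least 2.5 s, with the keys in sight.
- **Lid closing:** I raised the paddle at no more than 16 mm/s until contact ended, so the lid came down gently.
- **Last checks:** The final pictures show the lid shut and the paddle up. The bowl, padlock and torch look unmoved. The mug, tin and sanitiser were not in those close views, but the arm passed well above table height there. The wrist force is about 0 and the gripper is 168 mm above the table, clear of everything.
- **Disagreements:** The camera views differed by up to about 5 mm on the wedge and paddle positions. No check failed.

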